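Make up the tea tray and the ugali tray

ROBOT

A 6-joint arm with a two-finger parallel gripper is mounted at the origin on the work surface. World frame = base frame: x ahead of the robot, y to its left, z up, the work surface at z = 0. Lengths are in m, angles in rad, forces in N, time in s.
With the tool pointing down it reaches from about 0.25 to 0.775 m from the base axis. Payload 4 kg.
Tool frame: the origin (TCP) lies at the very end of the fingers, on their centre line; the grasp point (between the pads) lies 19 mm behind it; z points along the fingers, y is the direction in which the jaws open and shut (so a half turn about z gives the same grasp; the last joint's range is limited). The gripper opens to 94 mm and grips with 3 to 60 N. Pads are 16 mm wide; open, the fingers measure 119 mm over their backs; the gripper's body (75 mm by 177 mm) begins 78 mm behind the grasp point.
Start: joints at [1.098, 0.087, 1.371, -0, 1.684, -0.103], TCP at [0.199, 0.513, 0.206] pointing down, gripper open.
Joint ranges: [-3.1, 3.1], [-0.76, 2.03], [0.27, 2.55], [-1.08, 4.22], [0.17, 2.65], [-2.57, 2.57]. Speed limits (rad/s): [2.79, 2.79, 3.14, 3.14, 3.14, 3.14].

INTERFACE

Orientations are given as [roll, pitch, yaw] about the fixed x, y, z axes, in that order (R = Rz(yaw) Ry(pitch) Rx(roll)).
In Python, from bench import robot, cams, models gives the robot as it stands.
- The arm moves only by the tool step_arm, never from a script. Its argument "series" is a list of rows, each a list of 5 numbers: the gripper command: -1 is shut, 1 is fully open, values between are in proportion, then the shift along the tool's x, y, z in mm, then the turn about the tool's z in degrees. A call has 1 to 20 rows; each row is the pose to reach, as a shift and turn from the pose commanded when the call began, along the tool's axes at that moment; what a row does not reach only later rows make up. A row lasts 1/8 s, in which the tool goes at most 62.5 mm and 10.7 degrees, less where a joint would pass 70% of its speed; a pose out of reach is approached as far as the arm can. A call with a gripper value outside its range is refused whole. The fingers move at their own pace and stop on an object; the grip force is fixed at half the most. Time passes only in rows, so rows that repeat a pose let the fingers close. It gives the time, the measured TCP pose, the force and the opening at its end, in the units of the state.
- robot.get_obs(): the state, without advancing time (a new reading comes with each control period).
- cams.snapshot(name): name is "scene" or "top" or "wrist"; returns a dict with "pixels" (384x512x3 uint8, red, green, blue), "fov_y" (degrees; the focal length in pixels is half the picture's height over the tangent of half this angle, whatever the lens; pixels are square), "cx", "cy" (the principal point, pixels), "k1" (the pictures are not rectified: a ray, as slopes to the right and down, at radius r is drawn at 1 + k1 r^2 times it, then the intrinsics apply), "R" (3x3) and "t" (3): a world point X has camera coordinates R X + t. Camera axes: x right, y down, z forward; pixel columns grow to the right and rows downward; lengths in m; the calibration is good to about 2 mm. A picture is of the moment at which its call begins. There is no depth.
- robot.close_job(): hands the job in, once; it reports no verdict.
Trained networks look in a picture, given as the dict that the camera call returned (one of the last four; its "shot" number tells which), for a name from the list of things; names that differ only in an ending like _2 or _b are one class to them, and where a whole thing is asked for, a point or a joint stands for the part that bears it (a point fixed in the world has none). Each returns a list of dicts, best first, with "p" (0 to 1); they miss things now and then, are a little off and sometimes report something else, mostly with a low value. They report only what shows in the picture. A call takes as long as a camera call. They do not tell look-alikes from the thing itself.
- models.find_in(picture, label): "position" ([x, y, z] in m, in world coordinates, good to about 4 mm: the middle of the surface that is visible of it).
- models.pinpoint(picture, label): "position" ([x, y, z] in m, in world coordinates, good to about 4 mm: a listed point, or the origin of a listed thing).
The state is a dict: "time": time; "joint_positions": joint angles; "qvel": joint speeds; "joint_torque": joint torques, N m; "tool_pos": TCP position; "ee_rot": TCP orientation; "wrist_force": force on the tool from outside, world axes, zero at the start; "wrist_torque": the same for the moment, N m; "width": finger opening in m.
Only numpy, scipy, OpenCV 4.12 (cv2) and the standard library are available. Lean on these libraries where they do the work, as an engineer would, in place of code of your own. Each camera call takes 0.05 s, during which the arm holds its last target. There are 200 camera calls.

TASK

Make up the two wooden serving trays. The small two-compartment tray is for tea: the white mug goes in its longer compartment and the squat jar of sugar lumps in its square one; the big three-compartment tray is for ugali: the wooden paddle lies flat along its long trough, and the steel tumbler and the tall jar of chillies stand in the two short compartments, one in each, whichever way round. Stand everything upright on the tray's floor, set it down without dropping it, let go, and leave the lidded canister, the wooden mortar and the blue bowl where they are.

Things in the scene. Friction and masses are not known exactly. Their poses are not given: they have to be found in the camera images.
- meal_tray: Big wooden tray, fixed, left or right, 184 mm (its x) by 214 (its y) plus 11 mm lugs on the y ends. Origin: centre of its underside on the slab, z up. Floor 6 mm, rim and battens 18 mm above the slab. Inside sizes: long trough on the -x side, 80 (x) by 198 (y), centred at (-44, 0) mm; two short compartments on the +x side, each 80 (x) by 92 (y), centred at (44, 53) and (44, -53) mm.
- tea_tray: Small wooden tray, fixed, left or right, 98 mm (its x) by 220 (its y) plus 11 mm lugs on the y ends. Origin: centre of its underside on the slab, z up. Floor 6 mm, rim and batten 18 mm above the slab. Inside sizes: longer compartment, with room for the mug's handle, 82 (x) by 114 (y), centred at (0, 45) mm; square one, 82 by 82, centred at (0, -61) mm.
- paddle: Flat paddle of pale wood lying on the slab, 182 mm long along its x. Handle 22 mm wide and 16 mm thick from x = -91 to +9 mm, then a blade 54 mm wide and 10 mm thick to x = +91 mm, its shoulder rounded from x = 0 on. Origin: middle of its length, on its underside; z up. It balances about 10 mm to +x of its origin; 80 g.
- tumbler: Open steel drinking tumbler without handle, 95 mm high, outside diameter 54 mm at the foot, 58 mm near the top, 60 mm at the lip. Origin: centre of its underside, on the slab; z up. About 120 g.
- tall_jar: Tall narrow sealed glass jar with a flat steel screw lid and dark dried chillies inside, 110 mm high, 56 mm outside diameter, straight-sided up to 88 mm; the lid, 53 mm across, is the top 17 mm. Origin: centre of its underside, on the slab; z up. About 300 g.
- mug: White enamel mug, open, with a handle, 80 mm high, 62 mm outside diameter, straight-sided. The handle stands out along its +y, 8 mm thick, its outer face 60 mm from the mug's axis, from 22 to 70 mm above its foot. Origin: centre of its underside on the axis; z up. About 180 g.
- squat_jar: Squat wide sealed glass jar with a flat steel screw lid and white sugar lumps inside, 70 mm high, 62 mm outside diameter, straight-sided up to 48 mm; the lid, 59 mm across, is the top 17 mm. Origin: centre of its underside, on the slab; z up. About 260 g.
- canister: Bystander, to be left alone: aluminium canister closed by a slip lid with a small black knob, 59 mm across, 101 mm high with the knob. Origin: centre of its underside, on the slab; z up.
- mortar: Bystander, to be left alone: small dark wooden goblet-shaped mortar, open at the top, 62 mm across, 78 mm high. Origin: centre of its underside, on the slab; z up.
- bowl: Bystander, to be left alone: open ceramic bowl painted blue, 112 mm across, 55 mm high. Origin: centre of its underside, on the slab; z up.
Mind the look-alikes: they are no part of the job. Of the things that look like the paddle, the largest one is meant.

How it is judged:
By the outcome, as a careful person would: the job done as asked, in the order asked, and still so for the second after the job is handed in, with the robot touching nothing.
It also fails if it takes over 136 s, if anything falls off the work surface, if the arm or the gripper's body presses on something with over 40 N, if the wrist force passes 120 N, or if a joint passes its speed limit or range.

## Working session

There is one attempt and no reset: what is moved stays moved. The work goes in short steps, Python scripts to look and compute and a tool call to move; the robot and the scene stay as the last step left them, time stands still between calls to the robot, and variables do not carry over. Pictures are saved under pics/ and viewed, about 12 in all and at most 16, crops included, and the job is handed in when it is done.

Besides the shell and the picture viewer there is one more tool, called after "Request:" as name(argument=value, ...), one argument or row to a line, values as JSON. step_arm: Moves the arm, as the interface text tells. Its arguments: {"type":"object","properties":{"series":{"type":"array","items":{"type":"array","items":{"type":"number"}}}},"required":["series"]}

```bash
ls; mkdir -p pics; cat > h.py <<'E'
import numpy as np, cv2
from bench import robot, cams, models
def save(s,n): cv2.imwrite('pics/'+n, s['pixels'][:,:,::-1])
def K(s):
    f=s['pixels'].shape[0]/2/np.tan(np.radians(s['fov_y']/2)); return f
def proj(s,X):
    c=np.array(s['R'])@np.array(X,float)+np.array(s['t']); a=c[:2]/c[2]; a=a*(1+s['k1']*(a@a)); f=K(s)
    return np.array([s['cx']+f*a[0], s['cy']+f*a[1]])
def ray(s,u,v,z):
    f=K(s); d=np.array([(u-s['cx'])/f,(v-s['cy'])/f]); a=d.copy()
    for _ in range(30): a=d/(1+s['k1']*(a@a))
    R=np.array(s['R']); o=-R.T@np.array(s['t']); w=R.T@np.array([a[0],a[1],1.])
    return o+w*(z-o[2])/w[2]
E
python3 - <<'E'
from h import *
o=robot.get_obs(); print({k:np.round(o[k],3) for k in('time','tool_pos','ee_rot','width')})
for c in('top','scene'):
    s=cams.snapshot(c); save(s,c+'0.png'); print(c,s['fov_y'],s['k1'],np.round(-np.array(s['R']).T@np.array(s['t']),3))
    for l in 'meal_tray tea_tray paddle tumbler tall_jar mug squat_jar canister mortar bowl'.split():
        for d in models.pinpoint(s,l)[:4]:
            if d['p']>.2: print(l,round(d['p'],2),np.round(d['position'],3),proj(s,d['position']).round())
E
```

```text
pics
{'time': np.float64(0.0), 'tool_pos': array([0.199, 0.512, 0.204]), 'ee_rot': array([-3.139, -0.   ,  2.772]), 'width': np.float64(0.094)}
top 52.63286992455938 -0.12066997957886037 [ 0.435 -0.03   1.08 ]
meal_tray 0.7 [ 0.499  0.325 -0.002] [137. 238.]
tea_tray 0.95 [ 0.501 -0.352 -0.002] [377. 230.]
paddle 0.88 [0.686 0.043 0.004] [235. 170.]
paddle 0.73 [ 0.745 -0.374 -0.005] [377. 146.]
paddle 0.66 [ 0.823 -0.028  0.003] [258. 123.]
tumbler 0.85 [0.437 0.137 0.   ] [203. 259.]
tall_jar 0.61 [ 0.553 -0.124  0.004] [295. 214.]
mug 0.56 [ 0.544 -0.005  0.002] [253. 219.]
squat_jar 0.81 [ 0.427 -0.003  0.001] [253. 261.]
canister 0.64 [ 0.424 -0.142 -0.004] [304. 261.]
mortar 0.74 [ 0.55   0.117 -0.002] [209. 218.]
bowl 0.66 [ 0.716 -0.186  0.   ] [314. 157.]
scene 43.65492428940816 -0.10022598500307975 [ 1.294 -0.592  0.812]
meal_tray 0.57 [ 0.498  0.324 -0.002] [329. 132.]
tea_tray 0.97 [ 0.501 -0.353  0.002] [128. 240.]
paddle 0.9 [ 0.745 -0.376 -0.001] [176. 313.]
paddle 0.77 [ 0.822 -0.032 -0.   ] [324. 251.]
paddle 0.72 [ 0.682  0.046 -0.   ] [305. 204.]
tumbler 0.82 [0.44  0.138 0.   ] [270. 147.]
tumbler 0.56 [ 0.497  0.324 -0.   ] [329. 131.]
tall_jar 0.74 [ 0.553 -0.128 -0.   ] [219. 209.]
mug 0.57 [ 0.548 -0.008  0.002] [255. 186.]
mug 0.23 [ 0.556 -0.128 -0.001] [219. 209.]
squat_jar 0.95 [ 0.434 -0.002  0.001] [230. 165.]
canister 0.79 [ 0.42  -0.142 -0.002] [185. 185.]
canister 0.67 [ 0.718 -0.189  0.005] [240. 258.]
mortar 0.94 [ 0.55   0.122 -0.001] [292. 167.]
mortar 0.37 [ 0.719 -0.191  0.002] [239. 259.]
bowl 0.82 [ 0.716 -0.187  0.005] [240. 257.]
```

```bash
python3 - <<'E'
import cv2
for c in('top','scene'):
    i=cv2.imread(f'pics/{c}0.png')
    i=i[90:300,70:440] if c=='top' else i[80:350,60:400]
    cv2.imwrite(f'pics/{c}1.png',cv2.resize(i,None,fx=2.1,fy=2.1,interpolation=cv2.INTER_CUBIC))
E
```

```text
(no output)
```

View pics/top1.png

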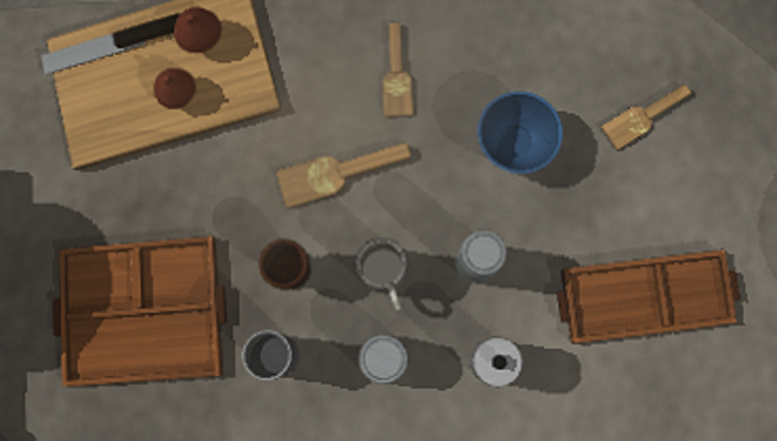

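View pics/scene1.png

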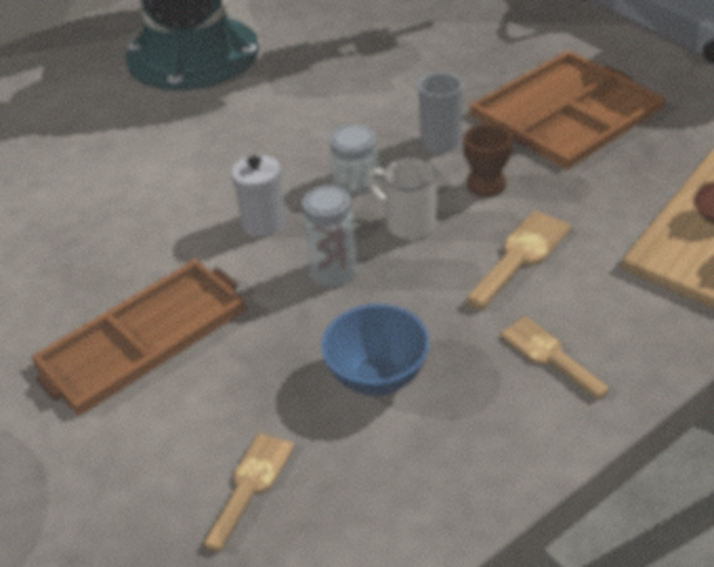

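The top view shows the meal tray on the left at (137,238) and the tea tray on the right at (377,230). There are three paddle-like things, at (235,170), (258,123) and (377,146). The one at (235,170) is the longest, at about 70 px against about 45, so it fits. The blade points left and the handle points right and slightly up. The mug's handle points down and to the right at (258,232). Next I'll segment the trays and paddle for yaw and confirm with a crop.

```bash
cat > a.py <<'E'
from h import *
s=cams.snapshot('top'); img=s['pixels']; hsv=cv2.cvtColor(img,cv2.COLOR_RGB2HSV)
def seg(c,r,z,lo,hi):
    m=cv2.inRange(hsv,lo,hi); k=np.zeros_like(m); cv2.circle(k,c,r,255,-1); m&=k
    n,l,st,_=cv2.connectedComponentsWithStats(m); i=1+np.argmax(st[1:,4]); v,u=np.nonzero(l==i)
    return np.array([ray(s,a,b,z)[:2] for a,b in zip(u,v)])
def T(x,y,yaw,P): c,n=np.cos(yaw),np.sin(yaw); return [(x+c*p[0]-n*p[1],y+n*p[0]+c*p[1],p[2]) for p in P]
big=cv2.resize(img[:,:,::-1],None,fx=4,fy=4,interpolation=cv2.INTER_CUBIC)
def draw(W,col): cv2.polylines(big,[np.array([(proj(s,w)+.5)*4 for w in W]).astype(int)],True,col,1)
for n,c,r,z,lo,hi in [('meal',(137,238),62,.018,(3,110,50),(13,255,255)),('tea',(377,230),60,.018,(3,110,50),(13,255,255)),
  ('p1',(235,170),45,.01,(10,60,90),(28,255,255)),('p2',(258,123),35,.01,(10,60,90),(28,255,255)),('p3',(377,146),40,.01,(10,60,90),(28,255,255))]:
    P=seg(c,r,z,lo,hi); (x,y),sz,a=cv2.minAreaRect((P*1000).astype(np.float32)); print(n,len(P),np.round([x,y]),np.round(sz),round(a,1))
def rect(cx,cy,w,h,z): return [(cx+i*w/2,cy+j*h/2,z) for i,j in((1,1),(1,-1),(-1,-1),(-1,1))]
import sys; my,ty=np.radians(float(sys.argv[1])),np.radians(float(sys.argv[2]))
M=(float(sys.argv[3]),float(sys.argv[4])); Tt=(float(sys.argv[5]),float(sys.argv[6]))
for r in(rect(0,0,.184,.214,.018),rect(-.044,0,.08,.198,.018),rect(.044,.053,.08,.092,.018),rect(.044,-.053,.08,.092,.018)): draw(T(*M,my,r),(255,255,0))
for r in(rect(0,0,.098,.22,.018),rect(0,.045,.082,.114,.018),rect(0,-.061,.082,.082,.018)): draw(T(*Tt,ty,r),(255,255,0))
cv2.imwrite('pics/'+sys.argv[7],np.hstack([cv2.resize(big[640:1200,300:1060],(420,310)),cv2.resize(big[800:1080,1300:1740],(380,310))]))
cv2.imwrite('pics/c_'+sys.argv[7],np.hstack([big[560:760,760:1160],big[840:1040,900:1300]]))
E
python3 a.py 5 5 .4985 .3245 .501 -.3525 ov1.png; python3 -c "
import cv2,numpy as np
a=cv2.imread('pics/ov1.png');b=cv2.imread('pics/c_ov1.png');cv2.imwrite('pics/ov1b.png',np.vstack([a,b]))"
```

```text
meal 4901 [499. 319.] [184. 223.] 3.2
tea 2892 [ 499. -350.] [ 98. 240.] 4.6
p1 848 [682.  45.] [ 56. 183.] 14.8
p2 443 [822. -31.] [ 40. 135.] 88.4
p3 431 [ 749. -374.] [ 40. 138.] 29.5
```

View pics/ov1b.png

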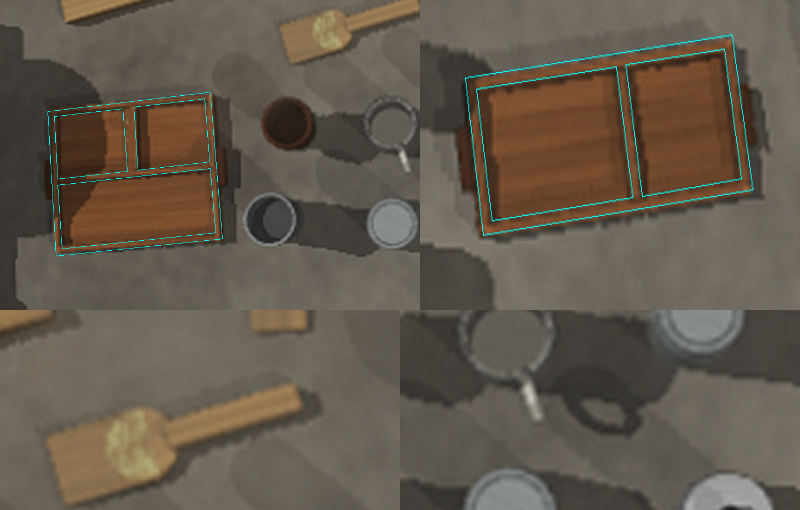

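The overlays fit both trays. p1 measures 183x56 mm, which matches the 182x54 mm paddle; the other two are about 136x40. The bottom row of the crop shows it with the handle to the right, and the mug handle pointing down and slightly right. I'll start with the mug.

```bash
cat >> h.py <<'E'
def go(x,y,z,yaw):
    o=robot.get_obs(); p=np.array(o['tool_pos']); w=o['ee_rot'][2]; d=np.array([x,y,z])-p
    c,n=np.cos(w),np.sin(w); t=(np.degrees(w)-yaw+180)%360-180
    print('to',(x,y,z,yaw),'-> shift',np.round([1e3*(c*d[0]+n*d[1]),1e3*(n*d[0]-c*d[1]),-1e3*d[2]],1),'turn',round(t,1),
     'j6 end',round(np.arctan2(y,x)+np.pi/2-np.radians(yaw),2),'F',np.round(o['wrist_force'],1),'w',round(o['width'],4),'t',round(o['time'],1))
E
python3 - <<'E'
from h import *
s=cams.snapshot('top')
c=ray(s,252.5,216.3,.08); 
for z in(.05,.07): 
  h=ray(s,259.2,236.2,z); print(c,h,np.degrees(np.arctan2(*(h-c)[1::-1])))
go(.546,-.006,.206,19)
E
```

```text
[ 0.54323635 -0.00625746  0.08      ] [ 0.4930666 -0.0217922  0.05     ] -162.79520234747147
[ 0.54323635 -0.00625746  0.08      ] [ 0.49193772 -0.0219452   0.07      ] -162.99573404062852
to (0.546, -0.006, 0.206, 19) -> shift [-5.113e+02 -3.582e+02 -5.000e-01] turn 139.8 j6 end 1.23 F [-0.   0.7  0.9] w 0.0939 t 1.2
```

Request:
step_arm(
  series=[
    [1, -511, -358, 0, 141],
    [1, -511, -358, 0, 141],
    [1, -511, -358, 0, 141],
    [1, -511, -358, 0, 141],
    [1, -511, -358, 0, 141],
    [1, -511, -358, 0, 141],
    [1, -511, -358, 0, 141],
    [1, -511, -358, 0, 141],
    [1, -511, -358, 0, 141],
    [1, -511, -358, 0, 141],
    [1, -511, -358, 0, 141],
    [1, -511, -358, 0, 141],
    [1, -511, -358, 0, 141],
    [1, -511, -358, 0, 141],
    [1, -511, -358, 0, 141],
    [1, -511, -358, 0, 141],
  ],
)

```text
time: 3.2
tool_pos: [0.5458, -0.0055, 0.2055]
ee_rot: [-3.142, -0.0, 0.313]
wrist_force: [0.7, -0.5, 0.3]
width: 0.0939
```

```bash
python3 - <<'E'
from h import *
s=cams.snapshot('wrist'); save(s,'w1.png')
for d in models.pinpoint(s,'mug')[:2]: print(d['p'],np.round(d['position'],4))
go(.545,-.006,.03,18)
E
```

```text
0.96 [ 0.5444 -0.0064 -0.0045]
to (0.545, -0.006, 0.03, 18) -> shift [ -0.9   0.2 175.5] turn -0.1 j6 end 1.25 F [-0.2 -0.2 -0.4] w 0.0935 t 3.3
```

View pics/w1.png

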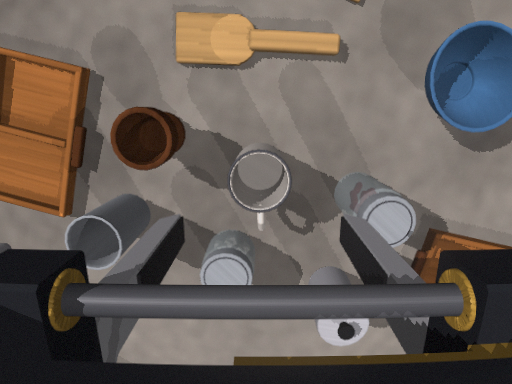

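The wrist view shows the mug centred at (260,180) between the fingers with its handle straight down along tool x, so the grasp is aligned. I'll descend and grip.

Request:
step_arm(
  series=[
    [1, -1, 0, 60, 0],
    [1, -1, 0, 120, 0],
    [1, -1, 0, 155, 0],
    [1, -1, 0, 175, 0],
    [1, -1, 0, 175, 0],
    [-1, -1, 0, 175, 0],
    [-1, -1, 0, 175, 0],
    [-1, -1, 0, 175, 0],
    [-1, -1, 0, 175, 0],
    [-1, -1, 0, 175, 0],
    [-1, -1, 0, 175, 0],
    [-1, -1, 0, 175, 0],
    [-1, -1, 0, 175, 0],
  ],
)

```text
time: 4.92
tool_pos: [0.5454, -0.0056, 0.0313]
ee_rot: [-3.141, -0.001, 0.311]
wrist_force: [-1.0, 2.0, 5.2]
width: 0.0605
```

Request:
step_arm(
  series=[
    [-1, 0, 0, -20, 0],
    [-1, 0, 0, -70, 0],
    [-1, 0, 0, -150, 0],
    [-1, 0, 0, -150, 0],
    [-1, 0, 0, -150, 0],
    [-1, -135, 259, -150, -77],
    [-1, -135, 259, -150, -77],
    [-1, -135, 259, -150, -77],
    [-1, -135, 259, -150, -77],
    [-1, -135, 259, -150, -77],
    [-1, -135, 259, -150, -77],
    [-1, -135, 259, -150, -77],
    [-1, -135, 259, -150, -77],
    [-1, -135, 259, -150, -77],
    [-1, -135, 259, -150, -77],
  ],
)

```text
time: 6.8
tool_pos: [0.4948, -0.2933, 0.1781]
ee_rot: [-3.139, -0.003, 1.653]
wrist_force: [-0.2, -0.0, -1.7]
width: 0.0604
```

```bash
python3 - <<'E'
from h import *
s=cams.snapshot('wrist'); save(s,'w2.png')
for l in('mug','tea_tray'):
  for d in models.pinpoint(s,l)[:2]: print(l,d['p'],np.round(d['position'],4))
go(.496,-.2932,.04,94.8)
E
```

```text
mug 0.77 [ 0.493  -0.2984  0.1446]
mug 0.26 [ 0.428  -0.1407  0.0007]
to (0.496, -0.2932, 0.04, 94.8) -> shift [  0.4   0.6 139.8] turn -0.0 j6 end -0.62 F [ 0.3 -0.2 -1.3] w 0.0605 t 7.0
```

View pics/w2.png

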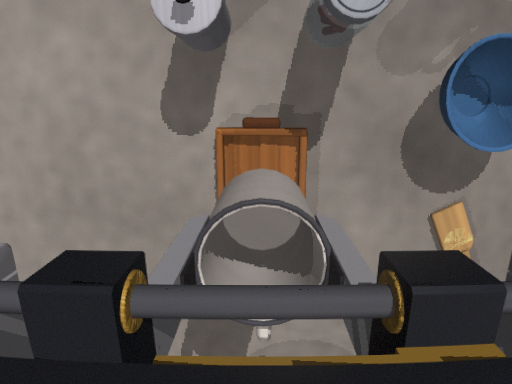

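The wrist view shows the mug held over the tea tray and square to it, with the handle at (263,333) pointing along the tray toward -y. I'll lower it slowly.

Request:
step_arm(
  series=[
    [-1, 0, 1, 60, 0],
    [-1, 0, 1, 115, 0],
    [-1, 0, 1, 130, 0],
    [-1, 0, 1, 136, 0],
    [-1, 0, 1, 138, 0],
    [-1, 0, 1, 140, 0],
    [-1, 0, 1, 141, 0],
    [-1, 0, 1, 142, 0],
    [-1, 0, 1, 142, 0],
  ],
)

```text
time: 8.07
tool_pos: [0.4966, -0.2937, 0.0385]
ee_rot: [3.141, -0.0, 1.655]
wrist_force: [-0.2, 0.1, -1.9]
width: 0.06
```

Request:
step_arm(
  series=[
    [-1, 0, 0, 0.5, 0],
    [-1, 0, 0, 1, 0],
    [-1, 0, 0, 1.5, 0],
    [-1, 0, 0, 1.5, 0],
    [-1, 0, 0, 1.5, 0],
  ],
)

```text
time: 8.7
tool_pos: [0.4966, -0.2938, 0.0373]
ee_rot: [3.141, 0.0, 1.655]
wrist_force: [-1.9, 0.8, 1.6]
width: 0.0602
```

Request:
step_arm(
  series=[
    [1, 0, 0, 0, 0],
    [1, 0, 0, 0, 0],
    [1, 0, 0, 0, 0],
    [1, 0, 0, 0, 0],
    [1, 0, 0, -20, 0],
    [1, 0, 0, -70, 0],
    [1, 0, 0, -150, 0],
    [1, 0, 0, -150, 0],
    [1, 296, -42, -150, 0],
    [1, 296, -42, -150, 0],
    [1, 296, -42, -150, 0],
    [1, 296, -42, -150, 0],
    [1, 296, -42, -150, 0],
    [1, 296, -42, -150, 0],
    [1, 296, -42, -150, 0],
  ],
)

```text
time: 10.58
tool_pos: [0.4298, -0.0027, 0.1862]
ee_rot: [-3.141, 0.0, 1.655]
wrist_force: [-0.3, -0.5, -0.0]
width: 0.0938
```

```bash
python3 - <<'E'
from h import *
s=cams.snapshot('wrist'); save(s,'w3.png')
for d in models.pinpoint(s,'squat_jar')[:2]: print(d['p'],np.round(d['position'],4))
go(.430,-.0025,.02,94.8)
s=cams.snapshot('top')
for l in('mug','squat_jar'):
  for d in models.pinpoint(s,l)[:2]: print(l,d['p'],np.round(d['position'],4))
i=cv2.resize(s['pixels'][195:270,330:430,::-1],(532,400)); cv2.imwrite('pics/t3.png',i)
E
```

```text
0.61 [ 0.4326 -0.0025 -0.0011]
to (0.43, -0.0025, 0.02, 94.8) -> shift [  0.9   0.  166.4] turn -0.1 j6 end -0.09 F [ 0.1 -0.2  0.4] w 0.094 t 10.7
mug 0.97 [ 0.4925 -0.2925  0.0104]
```

View pics/t3.png

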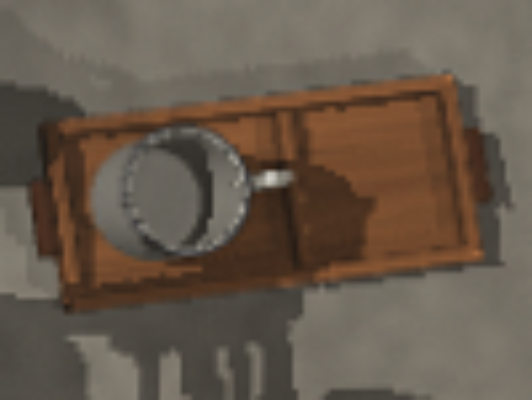

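The crop shows the mug standing in the longer compartment. The handle tip only appears to cross the batten because of parallax; by computation it clears by about 11 mm. Next is the squat jar.

Request:
step_arm(
  series=[
    [1, 1, 1, 60, 0],
    [1, 1, 1, 120, 0],
    [1, 1, 1, 155, 0],
    [1, 1, 1, 166, 0],
    [1, 1, 1, 166, 0],
    [-1, 1, 1, 166, 0],
    [-1, 1, 1, 166, 0],
    [-1, 1, 1, 166, 0],
    [-1, 1, 1, 166, 0],
    [-1, 1, 1, 166, 0],
    [-1, 1, 1, 166, 0],
    [-1, 1, 1, 166, 0],
    [-1, 1, 1, 166, 0],
  ],
)

```text
time: 12.45
tool_pos: [0.4306, -0.0012, 0.0215]
ee_rot: [-3.141, -0.0, 1.655]
wrist_force: [-2.8, 0.0, 5.4]
width: 0.0612
```

Request:
step_arm(
  series=[
    [-1, 0, 0, -20, 0],
    [-1, 0, 0, -70, 0],
    [-1, 0, 0, -140, 0],
    [-1, 0, 0, -150, 0],
    [-1, 0, 0, -150, 0],
    [-1, -417, 41, -150, 0],
    [-1, -417, 41, -150, 0],
    [-1, -417, 41, -150, 0],
    [-1, -417, 41, -150, 0],
    [-1, -417, 41, -150, 0],
    [-1, -417, 41, -150, 0],
    [-1, -417, 41, -150, 0],
    [-1, -417, 41, -150, 0],
    [-1, -417, 41, -150, 0],
    [-1, -417, 41, -150, 0],
  ],
)

```text
time: 14.32
tool_pos: [0.5065, -0.4116, 0.1699]
ee_rot: [-3.14, -0.002, 1.656]
wrist_force: [0.2, 0.4, -2.3]
width: 0.0615
```

```bash
python3 - <<'E'
from h import *
go(.5061,-.4133,.0275,94.8)
E
```

```text
to (0.5061, -0.4133, 0.0275, 94.8) -> shift [ -1.6  -0.6 142.4] turn 0.1 j6 end -0.77 F [ 0.2  0.4 -2.3] w 0.0615 t 14.3
```

Request:
step_arm(
  series=[
    [-1, -2, 0, 60, 0],
    [-1, -2, 0, 115, 0],
    [-1, -2, 0, 130, 0],
    [-1, -2, 0, 137, 0],
    [-1, -2, 0, 139, 0],
    [-1, -2, 0, 141, 0],
    [-1, -2, 0, 142, 0],
    [-1, -2, 0, 142.5, 0],
    [-1, -2, 0, 143, 0],
    [-1, -2, 0, 143, 0],
  ],
)

```text
time: 15.58
tool_pos: [0.5068, -0.4153, 0.0279]
ee_rot: [-3.142, -0.0, 1.655]
wrist_force: [0.6, 0.2, -2.2]
width: 0.0611
```

Request:
step_arm(
  series=[
    [-1, 1, 0, 0.4, 0],
    [-1, 1, 0, 0.8, 0],
    [-1, 1, 0, 1.2, 0],
    [-1, 1, 0, 1.2, 0],
    [-1, 1, 0, 1.2, 0],
  ],
)

```text
time: 16.2
tool_pos: [0.5068, -0.4145, 0.0276]
ee_rot: [3.141, 0.0, 1.655]
wrist_force: [-0.9, 0.2, 3.3]
width: 0.0612
```

Request:
step_arm(
  series=[
    [1, 0, 0, 0, 0],
    [1, 0, 0, 0, 0],
    [1, 0, 0, 0, 0],
    [1, 0, 0, 0, 0],
    [1, 0, 0, -20, 0],
    [1, 0, 0, -70, 0],
    [1, 0, 0, -150, 0],
    [1, 0, 0, -150, 0],
    [1, 434, 216, -150, -10],
    [1, 434, 216, -150, -10],
    [1, 434, 216, -150, -10],
    [1, 434, 216, -150, -10],
    [1, 434, 216, -150, -10],
    [1, 434, 216, -150, -10],
    [1, 434, 216, -150, -10],
    [1, 434, 216, -150, -10],
    [1, 434, 216, -150, -10],
    [1, 434, 216, -150, -10],
  ],
)

```text
time: 18.45
tool_pos: [0.6853, 0.0358, 0.1766]
ee_rot: [-3.141, 0.0, 1.829]
wrist_force: [0.6, -0.3, -0.3]
width: 0.0938
```

```bash
python3 - <<'E'
from h import *
s=cams.snapshot('wrist'); hsv=cv2.cvtColor(s['pixels'],cv2.COLOR_RGB2HSV)
for d in models.pinpoint(s,'paddle')[:3]: print(d['p'],np.round(d['position'],4),proj(s,d['position']).round())
go(.6853,.0363,.0035,104.8)
i=s['pixels'][:,:,::-1].copy()
for q in(-.091,-.009,0,.091):
  p=proj(s,(.683-.255*q,.045+.967*q,.01)); cv2.circle(i,tuple(p.round().astype(int)),2,(0,0,255),-1)
t=cams.snapshot('top'); cv2.imwrite('pics/w4.png',np.hstack([i[:, :],cv2.resize(t['pixels'][195:270,330:430,::-1],(280,384))]))
E
```

```text
0.81 [6.813e-01 4.570e-02 3.000e-04] [260. 162.]
0.72 [ 8.204e-01 -2.990e-02  5.000e-04] [355. 251.]
0.17 [ 0.4406  0.1397 -0.0017] [64. 21.]
to (0.6853, 0.0363, 0.0035, 104.8) -> shift [  1.5   0.4 173.4] turn -0.1 j6 end -0.21 F [ 0.9 -1.2 -0.5] w 0.094 t 18.6
```

View pics/w4.png

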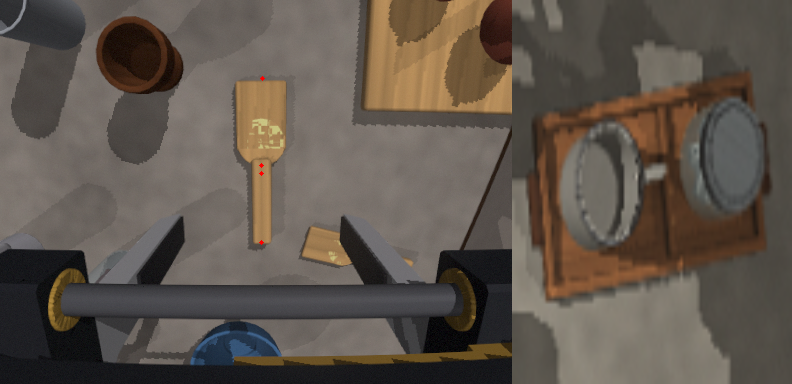

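The paddle is aligned under the TCP, and the red model dots sit on its axis. The right panel shows the squat jar standing in its square compartment.

Request:
step_arm(
  series=[
    [-0.2, 1, 0, 60, 0],
    [-0.2, 1, 0, 120, 0],
    [-0.2, 1, 0, 155, 0],
    [-0.2, 1, 0, 168, 0],
    [-0.2, 1, 0, 171, 0],
    [-0.2, 1, 0, 173, 0],
    [-0.2, 1, 0, 173, 0],
    [-1, 1, 0, 173, 0],
    [-1, 1, 0, 173, 0],
    [-1, 1, 0, 173, 0],
    [-1, 1, 0, 173, 0],
    [-1, 1, 0, 173, 0],
  ],
)

```text
time: 20.1
tool_pos: [0.6856, 0.0373, 0.0045]
ee_rot: [3.141, 0.0, 1.829]
wrist_force: [-2.3, 1.0, 4.3]
width: 0.0218
```

Request:
step_arm(
  series=[
    [-1, 0, 0, -10, 0],
    [-1, 0, 0, -50, 0],
    [-1, 0, 0, -110, 0],
    [-1, 0, 0, -150, 0],
    [-1, 0, 0, -150, 0],
    [-1, 326, -153, -150, 11],
    [-1, 326, -153, -150, 11],
    [-1, 326, -153, -150, 11],
    [-1, 326, -153, -150, 11],
    [-1, 326, -153, -150, 11],
    [-1, 326, -153, -150, 11],
    [-1, 326, -153, -150, 11],
    [-1, 326, -153, -150, 11],
    [-1, 326, -153, -150, 11],
  ],
)

```text
time: 21.85
tool_pos: [0.4546, 0.3121, 0.1528]
ee_rot: [-3.14, 0.001, 1.635]
wrist_force: [0.4, -0.5, -0.5]
width: 0.0214
```

```bash
python3 - <<'E'
from h import *
go(.4545,.314,.0105,93.5)
s=cams.snapshot('wrist'); save(s,'w5.png')
E
```

```text
to (0.4545, 0.314, 0.0105, 93.5) -> shift [  1.9   0.  142.3] turn 0.2 j6 end 0.54 F [ 0.4 -0.5 -0.5] w 0.0214 t 21.9
```

View pics/w5.png

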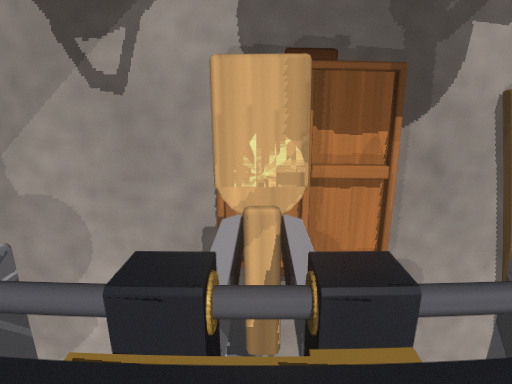

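```bash
python3 - <<'E'
from h import *
s=cams.snapshot('wrist')
c,n=np.cos(np.radians(3.5)),np.sin(np.radians(3.5))
for nm,x,y in [('corner',.092,.107),('cross batten R',.088,.0),('long batten/cross',0.004,.004),('rim R low',.092,-.05)]:
  print(nm,proj(s,(.498+c*x-n*y,.326+n*x+c*y,.018)).round(1))
print(ray(s,405,64,.018))
E
```

```text
corner [406.   57.8]
cross batten R [391.6 169.3]
long batten/cross [309.2 164.8]
rim R low [390.5 216.3]
[0.58322093 0.43277207 0.018     ]
```

Request:
step_arm(
  series=[
    [-1, 0, 0, 60, 0],
    [-1, 0, 0, 110, 0],
    [-1, 0, 0, 130, 0],
    [-1, 0, 0, 137, 0],
    [-1, 0, 0, 139, 0],
    [-1, 0, 0, 141, 0],
    [-1, 0, 0, 142, 0],
    [-1, 0, 0, 142.5, 0],
    [-1, 0, 0, 142.5, 0],
  ],
)

```text
time: 23.08
tool_pos: [0.4542, 0.3134, 0.0116]
ee_rot: [3.141, -0.0, 1.637]
wrist_force: [-1.0, 1.0, -0.7]
width: 0.0217
```

Request:
step_arm(
  series=[
    [-1, -1, 0, 0.5, 0],
    [-1, -1, 0, 1, 0],
    [-1, -1, 0, 1.5, 0],
    [-1, -1, 0, 1.5, 0],
    [-1, -1, 0, 1.5, 0],
  ],
)

```text
time: 23.7
tool_pos: [0.4542, 0.3122, 0.0105]
ee_rot: [3.141, 0.0, 1.637]
wrist_force: [-2.8, -1.6, 4.3]
width: 0.0216
```

Request:
step_arm(
  series=[
    [-0.2, 0, 0, 0, 0],
    [-0.2, 0, 0, 0, 0],
    [-0.2, 0, 0, 0, 0],
    [-0.2, 0, 0, -10, 0],
    [-0.2, 0, 0, -50, 0],
    [0.7, 0, 0, -110, 0],
    [0.7, 0, 0, -170, 0],
    [0.7, 0, 0, -170, 0],
    [0.7, -173, -27, -170, 0],
    [0.7, -173, -27, -170, 0],
    [0.7, -173, -27, -170, 0],
    [0.7, -173, -27, -170, 0],
    [0.7, -173, -27, -170, 0],
    [0.7, -173, -27, -170, 0],
  ],
)

```text
time: 25.45
tool_pos: [0.4386, 0.139, 0.1794]
ee_rot: [-3.141, -0.0, 1.639]
wrist_force: [-0.0, 0.5, -0.5]
width: 0.0798
```

```bash
python3 - <<'E'
from h import *
s=cams.snapshot('wrist'); 
for d in models.pinpoint(s,'tumbler')[:2]: print(d['p'],np.round(d['position'],4))
go(.4385,.1375,.04,93.8)
t=cams.snapshot('top'); 
for l in('tumbler','paddle'):
  for d in models.pinpoint(t,l)[:4]: print(l,d['p'],np.round(d['position'],4))
print(proj(t,(.498,.324,.018)))
cv2.imwrite('pics/w6.png',np.hstack([cv2.resize(s['pixels'][:,:,::-1],(400,300)),cv2.resize(t['pixels'][190:290,80:213,::-1],(399,300))]))
E
```

```text
0.68 [0.4399 0.1374 0.0021]
to (0.4385, 0.1375, 0.04, 93.8) -> shift [ -1.5  -0.3 139.5] turn 0.1 j6 end 0.24 F [0.3 1.1 0. ] w 0.0797 t 25.6
tumbler 0.81 [ 0.4356  0.137  -0.0038]
paddle 0.98 [ 8.242e-01 -2.520e-02  1.000e-04]
paddle 0.69 [ 0.7491 -0.3776 -0.0017]
[134.81271576 238.22635237]
```

View pics/w6.png

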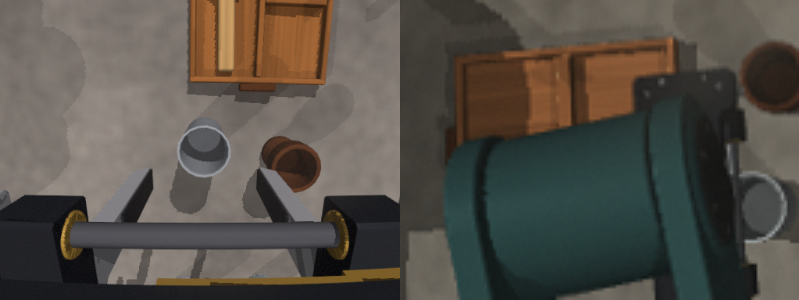

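In the wrist view the paddle handle lies inside the trough. The tumbler at (203,150) sits between the fingers, and the mortar is clear.

Request:
step_arm(
  series=[
    [0.7, -1, 0, 60, 0],
    [0.7, -1, 0, 110, 0],
    [0.7, -1, 0, 132, 0],
    [0.7, -1, 0, 140, 0],
    [0.7, -1, 0, 140, 0],
    [-1, -1, 0, 140, 0],
    [-1, -1, 0, 140, 0],
    [-1, -1, 0, 140, 0],
    [-1, -1, 0, 140, 0],
    [-1, -1, 0, 140, 0],
    [-1, -1, 0, 140, 0],
    [-1, -1, 0, 140, 0],
  ],
)

```text
time: 27.2
tool_pos: [0.4394, 0.137, 0.0408]
ee_rot: [3.14, -0.0, 1.637]
wrist_force: [-0.6, 0.3, 6.4]
width: 0.0573
```

Request:
step_arm(
  series=[
    [-1, 0, 0, -20, 0],
    [-1, 0, 0, -70, 0],
    [-1, 0, 0, -130, 0],
    [-1, 0, 0, -130, 0],
    [-1, 235, 115, -130, 0],
    [-1, 235, 115, -130, 0],
    [-1, 235, 115, -130, 0],
    [-1, 235, 115, -130, 0],
    [-1, 235, 115, -130, 0],
    [-1, 235, 115, -130, 0],
    [-1, 235, 115, -130, 0],
  ],
)

```text
time: 28.58
tool_pos: [0.5375, 0.3774, 0.1695]
ee_rot: [-3.141, 0.001, 1.636]
wrist_force: [-0.2, -0.2, -1.2]
width: 0.0571
```

```bash
python3 - <<'E'
from h import *
go(.5387,.3791,.0468,93.8)
s=cams.snapshot('wrist'); save(s,'w7.png')
c,n=np.cos(np.radians(3.5)),np.sin(np.radians(3.5))
for nm,x,y in [('corner',.092,.107),('corner L',-.092,.107),('end mid',0,.107)]:
  print(nm,proj(s,(.498+c*x-n*y,.3235+n*x+c*y,.018)).round(1))
E
```

```text
to (0.5387, 0.3791, 0.0468, 93.8) -> shift [  1.6   1.3 122.7] turn -0.1 j6 end 0.55 F [-0.2 -0.2 -1.2] w 0.0571 t 28.6
corner [309.7 123. ]
corner L [130.7 122.6]
end mid [219.5 122.5]
```

View pics/w7.png

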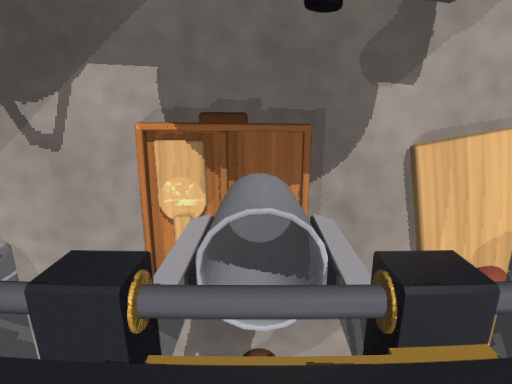

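The tray's far edge runs from (137,124) to (311,124), close to the prediction, and the paddle lies flat inside the trough. I'll lower the tumbler with a 3 mm x correction.

Request:
step_arm(
  series=[
    [-1, 1, 3, 60, 0],
    [-1, 1, 3, 100, 0],
    [-1, 1, 3, 115, 0],
    [-1, 1, 3, 119, 0],
    [-1, 1, 3, 121, 0],
    [-1, 1, 3, 122, 0],
    [-1, 1, 3, 123, 0],
    [-1, 1, 3, 123.5, 0],
    [-1, 1, 3, 123.5, 0],
  ],
)

```text
time: 29.75
tool_pos: [0.5412, 0.3804, 0.0471]
ee_rot: [3.14, -0.001, 1.637]
wrist_force: [0.8, -0.6, 1.2]
width: 0.0568
```

Request:
step_arm(
  series=[
    [-1, 0, 0, 0.4, 0],
    [-1, 0, 0, 0.4, 0],
    [-1, 0, 0, 0.4, 0],
  ],
)

```text
time: 30.12
tool_pos: [0.5412, 0.3804, 0.047]
ee_rot: [3.14, -0.001, 1.637]
wrist_force: [-1.3, -1.2, 5.2]
width: 0.0571
```

Request:
step_arm(
  series=[
    [0.9, 0, 0, 0, 0],
    [0.9, 0, 0, 0, 0],
    [0.9, 0, 0, 0, 0],
    [0.9, 0, 0, 0, 0],
    [0.9, 0, 0, -20, 0],
    [0.9, 0, 0, -70, 0],
    [0.9, 0, 0, -130, 0],
    [0.9, 0, 0, -130, 0],
    [0.9, -506, -22, -130, 0],
    [0.9, -506, -22, -130, 0],
    [0.9, -506, -22, -130, 0],
    [0.9, -506, -22, -130, 0],
    [0.9, -506, -22, -130, 0],
    [0.9, -506, -22, -130, 0],
    [0.9, -506, -22, -130, 0],
    [0.9, -506, -22, -130, 0],
    [0.9, -506, -22, -130, 0],
    [0.9, -506, -22, -130, 0],
    [0.9, -506, -22, -130, 0],
  ],
)

```text
time: 32.5
tool_pos: [0.5526, -0.1245, 0.176]
ee_rot: [3.141, -0.001, 1.639]
wrist_force: [0.4, 0.3, -0.5]
width: 0.089
```

```bash
python3 - <<'E'
from h import *
s=cams.snapshot('wrist'); 
for d in models.pinpoint(s,'tall_jar')[:2]: print(d['p'],np.round(d['position'],4))
go(.553,-.126,.04,93.8)
t=cams.snapshot('top')
cv2.imwrite('pics/w8.png',np.hstack([cv2.resize(s['pixels'][:,:,::-1],(400,300)),cv2.resize(t['pixels'][190:290,80:213,::-1],(399,300))]))
E
```

```text
0.69 [ 5.504e-01 -1.280e-01 -5.000e-04]
to (0.553, -0.126, 0.04, 93.8) -> shift [ -1.6   0.2 136. ] turn 0.2 j6 end -0.29 F [-0.3  0.3 -1. ] w 0.089 t 32.6
```

View pics/w8.png

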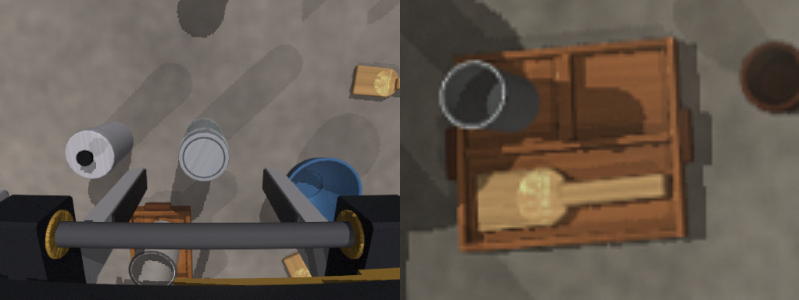

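The tumbler stands in the +y short compartment and the paddle lies in the trough. The tall jar at (203,155) in the wrist view is centred between the fingers.

Request:
step_arm(
  series=[
    [0.9, -2, 0, 60, 0],
    [0.9, -2, 0, 110, 0],
    [0.9, -2, 0, 130, 0],
    [0.9, -2, 0, 136, 0],
    [0.9, -2, 0, 136, 0],
    [-1, -2, 0, 136, 0],
    [-1, -2, 0, 136, 0],
    [-1, -2, 0, 136, 0],
    [-1, -2, 0, 136, 0],
    [-1, -2, 0, 136, 0],
    [-1, -2, 0, 136, 0],
    [-1, -2, 0, 136, 0],
    [-1, -2, 0, 136, 0],
  ],
)

```text
time: 34.28
tool_pos: [0.5526, -0.1283, 0.0403]
ee_rot: [-3.142, 0.0, 1.637]
wrist_force: [-3.4, -0.6, 4.9]
width: 0.0555
```

Request:
step_arm(
  series=[
    [-1, 0, 0, -20, 0],
    [-1, 0, 0, -70, 0],
    [-1, 0, 0, -130, 0],
    [-1, 0, 0, -140, 0],
    [-1, 0, 0, -140, 0],
    [-1, 401, 21, -140, 0],
    [-1, 401, 21, -140, 0],
    [-1, 401, 21, -140, 0],
    [-1, 401, 21, -140, 0],
    [-1, 401, 21, -140, 0],
    [-1, 401, 21, -140, 0],
    [-1, 401, 21, -140, 0],
    [-1, 401, 21, -140, 0],
    [-1, 401, 21, -140, 0],
    [-1, 401, 21, -140, 0],
    [-1, 401, 21, -140, 0],
  ],
)

```text
time: 36.28
tool_pos: [0.5472, 0.2722, 0.1798]
ee_rot: [-3.142, 0.0, 1.636]
wrist_force: [-0.3, 0.5, -1.6]
width: 0.0558
```

```bash
python3 - <<'E'
from h import *
go(.547,.273,.0463,93.8)
E
```

```text
to (0.547, 0.273, 0.0463, 93.8) -> shift [ 8.000e-01 -1.000e-01  1.335e+02] turn -0.1 j6 end 0.4 F [-0.3  0.5 -1.6] w 0.0558 t 36.3
```

Request:
step_arm(
  series=[
    [-1, 0, 0, 60, 0],
    [-1, 0, 0, 110, 0],
    [-1, 0, 0, 125, 0],
    [-1, 0, 0, 129, 0],
    [-1, 0, 0, 131, 0],
    [-1, 0, 0, 132, 0],
    [-1, 0, 0, 133, 0],
    [-1, 0, 0, 133.5, 0],
    [-1, 0, 0, 134, 0],
    [-1, 0, 0, 134, 0],
  ],
)

```text
time: 37.52
tool_pos: [0.5471, 0.2735, 0.0463]
ee_rot: [3.141, -0.0, 1.637]
wrist_force: [-0.8, 0.0, -1.2]
width: 0.0557
```

Request:
step_arm(
  series=[
    [-1, 0, 0, 0.4, 0],
    [-1, 0, 0, 0.8, 0],
    [-1, 0, 0, 0.8, 0],
    [-1, 0, 0, 0.8, 0],
  ],
)

```text
time: 38.02
tool_pos: [0.5471, 0.2735, 0.0463]
ee_rot: [3.141, -0.0, 1.637]
wrist_force: [-2.8, -1.6, 5.9]
width: 0.0557
```

Contact. I'll release, lift and move clear for a final look.

Request:
step_arm(
  series=[
    [0.9, 0, 0, 0, 0],
    [0.9, 0, 0, 0, 0],
    [0.9, 0, 0, 0, 0],
    [0.9, 0, 0, 0, 0],
    [0.9, 0, 0, -20, 0],
    [0.9, 0, 0, -70, 0],
    [0.9, 0, 0, -150, 0],
    [0.9, 0, 0, -150, 0],
    [0.9, -270, -150, -150, 0],
    [0.9, -270, -150, -150, 0],
    [0.9, -270, -150, -150, 0],
    [0.9, -270, -150, -150, 0],
    [0.9, -270, -150, -150, 0],
    [0.9, -270, -150, -150, 0],
    [0.9, -270, -150, -150, 0],
    [0.9, -270, -150, -150, 0],
  ],
)

```text
time: 40.02
tool_pos: [0.4156, -0.0049, 0.1947]
ee_rot: [-3.141, -0.001, 1.639]
wrist_force: [0.9, -0.4, -0.1]
width: 0.0893
```

```bash
python3 - <<'E'
from h import *
t=cams.snapshot('top'); s=cams.snapshot('scene'); print(robot.get_obs()['wrist_force'])
for l in 'mug squat_jar tumbler tall_jar paddle canister mortar bowl'.split():
  for q in(t,s):
    for d in models.pinpoint(q,l)[:1]: print(l,round(d['p'],2),np.round(d['position'],3))
cv2.imwrite('pics/f.png',np.vstack([cv2.resize(t['pixels'][110:300,70:440,::-1],(600,308)),cv2.resize(s['pixels'][75:280,75:400,::-1],(460,290))[:, :].repeat(1,0) if 0 else np.pad(cv2.resize(s['pixels'][75:280,75:400,::-1],(460,290)),((0,0),(0,140),(0,0)))]))
E
```

```text
[-0.89113006  0.02966464  0.64205468]
mug 0.74 [ 0.496 -0.291  0.009]
mug 0.85 [ 0.5   -0.294  0.01 ]
squat_jar 0.67 [ 0.504 -0.419  0.005]
squat_jar 0.65 [ 0.511 -0.412  0.005]
tumbler 0.77 [0.537 0.38  0.006]
tumbler 0.92 [0.542 0.382 0.006]
tall_jar 0.72 [0.549 0.274 0.01 ]
tall_jar 0.76 [0.553 0.276 0.006]
paddle 0.9 [ 0.823 -0.031  0.002]
paddle 0.73 [ 0.746 -0.374 -0.001]
canister 0.83 [ 0.424 -0.14  -0.005]
canister 0.61 [ 0.42  -0.142 -0.002]
mortar 0.66 [ 0.55   0.116 -0.   ]
mortar 0.95 [0.55  0.122 0.001]
bowl 0.88 [ 0.716 -0.186 -0.002]
bowl 0.63 [ 0.718 -0.19   0.004]
```

View pics/f.png

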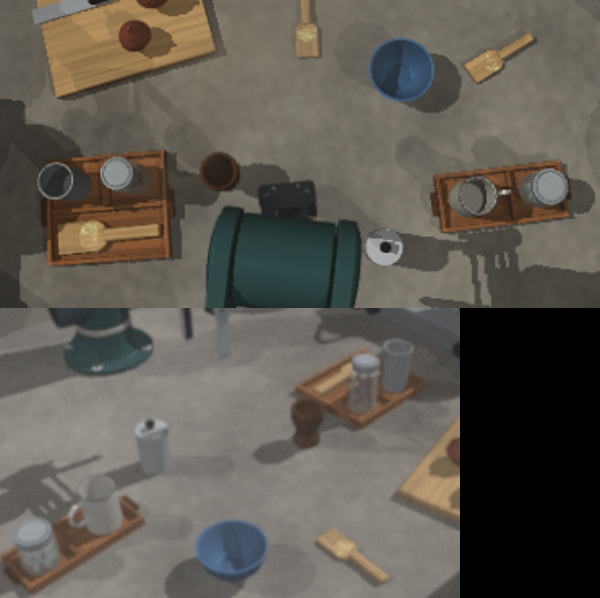

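Both final views show everything upright in its compartment, the paddle flat in the trough, and the bystanders where they were.

```bash
python3 -c "
from bench import robot
print(robot.close_job())"
```

```text
the job is handed in; nothing more can be done
None
```

Both trays are made up and the job is handed in, at about 40 s on the robot's clock of the 136 s allowed. I placed things in the order you listed them:
- **Tea tray:** the mug is in the longer compartment with its handle along the tray. The squat jar is in the square one.
- **Ugali tray:** the largest of the three paddles (183 x 56 mm measured, the others about 136 x 40) lies flat in the long trough. The tumbler and the tall jar stand in the two short compartments.

Each thing was lowered until the wrist force showed a light touch (1.6–6 N) and then released.

**Last checks:** the final top and scene views show everything upright in its compartment. The networks put the mug, both jars and the tumbler within about 6 mm of where I let go of them. The canister, mortar and bowl are within the networks' error of their starting positions. The gripper is clear of everything.

**Disagreements:**
- The networks found only the two small look-alike paddles at the end, so the placed paddle is confirmed by eye only; its outline is plainly inside the trough.
- My estimates of the meal tray's pose differed by up to about 5 mm, which is inside the slack of its compartments. The paddle lies about 3 mm off the trough's centre line.

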